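# Spacer stick under the next layer of bars

### The arm

A 7-joint arm with a two-finger parallel gripper is mounted at the origin on a cart in front of the work surface, level with it; the furniture and walls round the work are solid. World frame = base frame: x ahead of the robot, y to its left, z up, the work surface at z = 0. Lengths are in m, angles in rad, forces in N, time in s.
With the tool pointing down it reaches from about 0.425 to 0.875 m from the base axis. Payload 9.9 kg.
Tool frame: the origin (TCP) lies midway between the tips of the shut fingers; the grasp point (between the pads) lies 19 mm behind it; z points along the fingers, y is the line along which they close (so a half turn about z gives the same grasp; the last joint's range is limited). The gripper opens to 85 mm and grips with 20 to 120 N. Pads are 22 mm wide; open, the fingers measure 114 mm over their backs; the gripper's body (76 mm by 85 mm) begins 54 mm behind the grasp point. The pads swing forward as they close: fully open they stand 13 mm farther back than shut.
Start: joints at [-1.417, 0.576, 0.025, 1.437, -0.015, 1.129, -0.057], TCP at [0.159, 0.656, 0.231] pointing down, gripper open.
Joint ranges: [-2.76, 2.76], [-0.34, 2.15], [-1.52, 1.57], [0.19, 2.46], [-1.09, 4.23], [0.17, 1.99], [-2.82, 2.82]. Speed limits (rad/s): [2.22, 2.22, 3.01, 3.01, 3.14, 3.14, 3.14].

### API

Orientations are given as a rotation vector (axis times angle).
In Python, from rig import status, eyes, job gives the robot as it stands.
- The arm moves only by the tool drive_tool, never from a script. Its argument "plan" is one flat list of numbers, 4 for each row, row after row: the shift along the tool's x, y, z each as a share of 0.8 m, from -1 to 1, then the turn about the tool's z as a share of 60 degrees, from -1 to 1. A call has 1 to 5 rows; each row is the pose to reach, as a shift and turn from the pose commanded when the call began, along the tool's axes at that moment; what a row does not reach only later rows make up. A row lasts 1/8 s, in which the tool goes at most 62.5 mm and 10.7 degrees, less where a joint would pass 70% of its speed; a pose out of reach is approached as far as the arm can. A call with a number of a shift or a turn outside -1 to 1 is refused whole. A call with a gripper value outside its range is refused whole. "grip" is the gripper's target within -1 to 1 (shut at 1, half-way at 0, fully open at -1), set as the call begins (left out, the last holds). The fingers move at their own pace and stop on an object; "force" is the grip in N (left out, the last holds). Time passes only in rows, so rows that repeat a pose let the fingers close. It gives the time, the measured TCP pose, the force, the opening and the grip force at its end, in the units of the state.
- status.state(): the state, without advancing time (a new reading comes with each control period).
- eyes.capture(name): name is "side" or "top"; returns the picture (480x640x3 uint8, red, green, blue); there is no depth.
- eyes.calibration(name): a dict with "intrinsics" (3x3 intrinsics, pixels), "k1" (the pictures are not rectified: a ray, as slopes to the right and down, at radius r is drawn at 1 + k1 r^2 times it, then the intrinsics apply), "rvec" (rotation vector, rad) and "tvec" (3), from world to camera coordinates, as OpenCV has them. Camera axes: x right, y down, z forward; pixel columns grow to the right and rows downward; lengths in m; the calibration is good to about 2 mm. A picture is of the moment at which its call begins. calibration takes no time and is no camera call.
- job.close_job(): hands the job in; it is judged then, once.
The state is a dict: "time_s": time; "joints": joint angles; "joint_vel": joint speeds; "joint_torque": joint torques, N m; "tool_pos": TCP position; "tcp_rot": TCP orientation; "force": force on the tool from outside, world axes, zero at the start; "wrist_torque": the same for the moment, N m; "opening": finger opening in m; "gripper_force": force on a finger pad.
Only numpy, scipy, OpenCV 4.12 (cv2) and the standard library are available. Lean on these libraries where they do the work, as an engineer would, in place of code of your own. Each camera call takes 0.05 s, during which the arm holds its last target. There are 200 camera calls.

### The job

The bottom layer of aluminium bars has a spacer stick across it at one end only. Take the loose wooden stick that matches it, lay it across the bars at the bare end, parallel to the first and as far in from its end as the first one is, then lay the loose aluminium bar lengthwise and centred on top, so that it rests on both sticks clear of the layer below.

Things in the scene. Friction and masses are not known exactly. Their poses are not given: they have to be found in the camera images.
- stack: Fixed plywood board 150x240x12 mm with the bottom layer: two aluminium bars (50x200x12) side by side, low stops past their ends. Origin: centre of the underside, on the bench; x across the bars, y along them, z up. Bar tops: z = 24 mm, x -54..54, y -100..100. First stick near y = -65; the second belongs at x = 0, y = +65, along x. The loose bar belongs centred over the origin, along y.
- laid_spacer: Light wooden stick, 22 x 130 x 22 mm, loose, already lying across the bottom layer near one end (carry things over it and clear of the drawer cabinet beyond the stack, 200 mm high, and the test fixture left of it). Origin: centre of its underside; its own y runs along it, z up.
- spare_spacer: Light wooden stick, 22 x 130 x 22 mm, about 40 g, loose on the bench, the same as the laid one. Origin: centre of its underside; its own y runs along it, z up. (A grey plastic strip of the same length, only 8 mm thick, also lies on the bench: not wanted.)
- loose_bar: Loose aluminium bar, 50 x 200 x 12 mm, about 0.3 kg, flat on the bench left of the test fixture. Origin: centre of its underside; its own y runs along it, z up. Grip it across its 50 mm width at the middle. Resting on both sticks, its underside is 46 mm above the stack's origin.

How it is judged:
By the outcome, as a careful person would: the job done as asked, in the order asked, and still so for the second after the job is handed in, with the robot touching nothing.
It also fails if it takes over 69 s, if anything falls off the work surface, if the arm or the gripper's body presses on something with over 40 N, if the wrist force passes 120 N, or if a joint passes its speed limit or range.

## Working session

There is one attempt and no reset: what is moved stays moved. The work goes in short steps, Python scripts to look and compute and a tool call to move; the robot and the scene stay as the last step left them, time stands still between calls to the robot, and variables do not carry over. Pictures are saved under pics/ and viewed, at most 10 in all, crops included, and the job is handed in when it is done.

Besides the shell and the picture viewer there is one more tool, called after "Request:" as name(argument=value, ...) on one line, values as JSON. drive_tool: Moves the arm, as the interface text tells. Its arguments: {"type":"object","properties":{"plan":{"type":"array"},"grip":{"type":"number"},"force":{"type":"number"}},"required":["plan"]}

```bash
mkdir -p pics; python3 - <<'E'
from rig import status, eyes
import cv2
for n in("top","side"):
    cv2.imwrite(f"pics/{n}0.png",eyes.capture(n)[:,:,::-1]); print(eyes.calibration(n))
print(status.state())
E
```

```text
{'intrinsics': array([[483.10259191,   0.        , 314.67021888],
       [  0.        , 483.10259191, 244.9205193 ],
       [  0.        ,   0.        ,   1.        ]]), 'k1': -0.013602411013969622, 'rvec': array([ 2.12813313, -2.19290703,  0.11359065]), 'tvec': array([-0.05748233,  0.50738728,  1.17407337])}
{'intrinsics': array([[588.52656204,   0.        , 319.09223123],
       [  0.        , 588.52656204, 241.73900937],
       [  0.        ,   0.        ,   1.        ]]), 'k1': -0.1322055998418868, 'rvec': array([ 0.09661777, -2.73957995,  1.49621441]), 'tvec': array([0.48949975, 0.1051296 , 1.21067644])}
{'time_s': 0.1, 'joints': array([-1.4168158 ,  0.57647367,  0.0248279 ,  1.43779606, -0.01498147,
        1.12900152, -0.05648037]), 'joint_vel': array([-1.30116459e-04, -2.54409525e-03,  3.46918009e-05, -3.73582179e-03,
       -1.35896724e-03,  1.72612544e-03,  9.00384810e-04]), 'joint_torque': array([ 6.38494006e-03, -7.67317271e+01,  2.25816250e+00, -2.86604136e+01,
        1.59318431e-02,  8.75073660e-03, -2.11958826e-05]), 'tool_pos': array([0.15888805, 0.65562891, 0.23052108]), 'tcp_rot': array([-3.72494454e-01, -3.11933535e+00,  2.34242274e-03]), 'force': array([ 0.26229745,  0.43926698, -0.08229497]), 'wrist_torque': array([-0.03363933,  0.00798158,  0.01443215]), 'gripper_force': 0.0, 'opening': 0.08546950905267002}
```

View pics/top0.png

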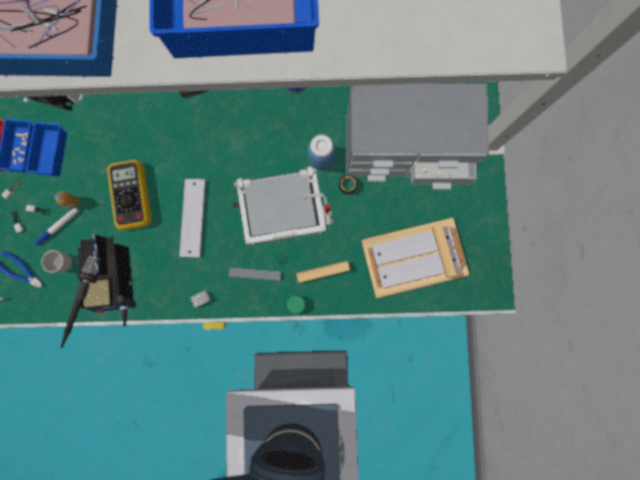

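View pics/side0.png

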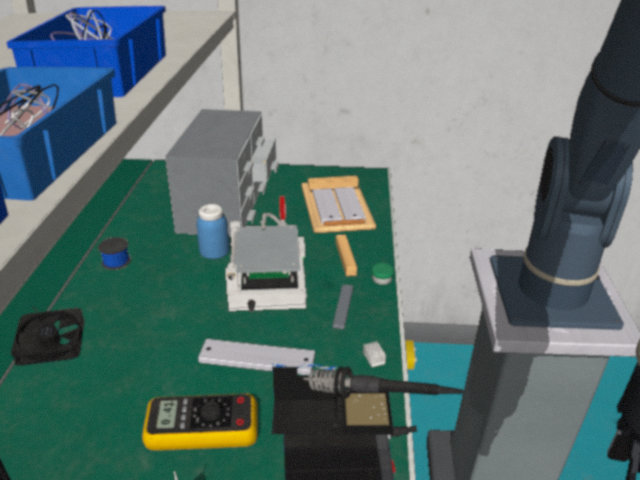

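The top view shows the stack at about (415,257), with its laid stick at the right end (455,250). The wooden spare is at (323,272), the grey strip at (255,273), the loose bar at (193,218) and the fixture at (283,207). I'll enlarge that area to get the corners.

```bash
cat > h.py <<'E'
import numpy as np, cv2
from rig import status, eyes
def cal(n):
    c=eyes.calibration(n); return c["intrinsics"],np.array([c["k1"],0,0,0,0.]),c["rvec"],c["tvec"]
def proj(n,P):
    K,d,r,t=cal(n); return cv2.projectPoints(np.array(P,float).reshape(-1,3),r,t,K,d)[0][:,0]
def back(n,uv,z):
    K,d,r,t=cal(n); R=cv2.Rodrigues(r)[0]
    q=cv2.undistortPointsIter(np.array(uv,float).reshape(-1,1,2),K,d,None,None,(3,50,1e-9))[:,0] if hasattr(cv2,'undistortPointsIter') else cv2.undistortPoints(np.array(uv,float).reshape(-1,1,2),K,d)[:,0]
    D=np.c_[q,np.ones(len(q))]@R; C=-R.T@t
    return C+D*((z-C[2])/D[:,2])[:,None]
def box(px,py,yaw,z0,w,l,h,cx=0,cy=0):
    c,s=np.cos(yaw),np.sin(yaw); o=[]
    for z in(z0,z0+h):
        for a,b in((-1,-1),(1,-1),(1,1),(-1,1)):
            x=cx+a*w/2;y=cy+b*l/2;o.append([px+c*x-s*y,py+s*x+c*y,z])
    return np.array(o)
E
python3 - <<'E'
from h import *
a=cv2.imread("pics/top0.png")
c=np.vstack([cv2.resize(a[212:302,345:475],None,fx=5,fy=5,interpolation=3)])
cv2.imwrite("pics/c1.png",c)
b=np.hstack([cv2.resize(a[170:290,170:215],None,fx=4,fy=4,interpolation=3),cv2.resize(a[240:300,285:360],None,fx=5,fy=5,interpolation=3)[:300].copy() if 0 else cv2.copyMakeBorder(cv2.resize(a[240:300,280:360],None,fx=5,fy=5,interpolation=3),0,180,0,0,0)])
cv2.imwrite("pics/c2.png",b)
print(proj("top",[status.state()["tool_pos"]]),proj("top",[[.5,0,0],[.5,.2,0],[.6,0,0]]))
E
```

```text
[[-41.77961364 415.22566983]] [[286.29646657 249.13441348]
 [207.92784523 251.50163015]
 [285.40503673 210.43291501]]
```

View pics/c1.png

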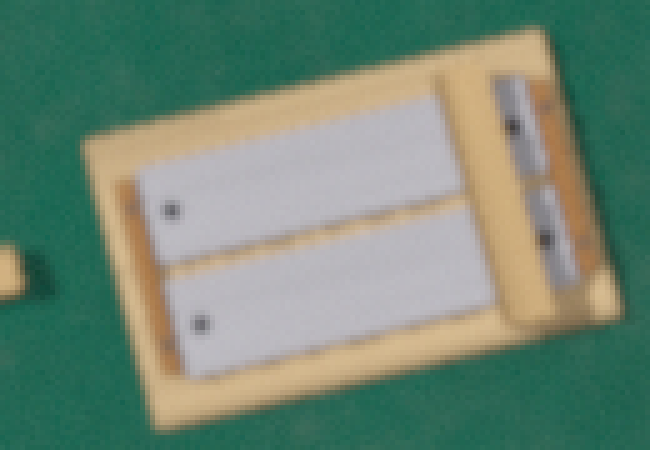

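View pics/c2.png

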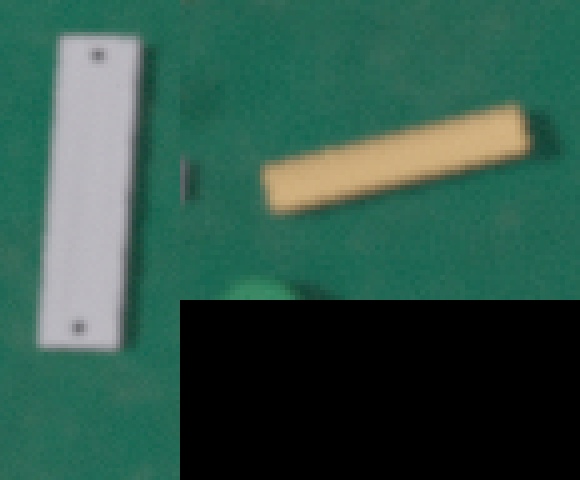

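Crop pixels: the board corners are (83,140), (543,28), (622,317) and (155,430). In the second crop, the bar corners are (60,36), (142,37), (120,348) and (38,347), and the spare's are (262,166), (520,104), (530,150) and (272,213). Next I'll fit poses and overlay the models on both cameras.

```bash
cat > fit.py <<'E'
from h import *
from scipy.optimize import least_squares
def f(px,s,off,z,w,l):
    uv=(np.array(px,float)+.5)/s-.5+off
    P=back("top",uv,z)[:,:2]
    # order: px given so that matches box order up to cyc; model
    def r(p):
        B=box(p[0],p[1],p[2],0,w,l,0)[:4,:2]
        return np.concatenate([B[np.argmin(((B-q)**2).sum(1))]-q for q in P])
    best=min((least_squares(r,[*P.mean(0),y0]) for y0 in np.arange(-1.5,1.6,.3)),key=lambda o:o.cost)
    return best.x,np.abs(best.fun).max()
E
python3 - <<'E'
from fit import *
st,e1=f([(83,140),(543,28),(622,317),(155,430)],5,(345,212),.012,.150,.240)
ba,e2=f([(60,36),(142,37),(120,348),(38,347)],4,(170,170),.012,.05,.2)
sp,e3=f([(82,166),(340,104),(350,150),(92,213)],5,(280,240),.022,.022,.13)
print(st,e1,ba,e2,sp,e3)
S=np.array(st);c,s=np.cos(S[2]),np.sin(S[2])
L=lambda x,y:(S[0]+c*x-s*y,S[1]+s*x+c*y)
B=[box(*S,0,.15,.24,.012),box(*S,.012,.108,.2,.012),box(*L(0,-.065),S[2],.024,.022,.13,.022),box(*ba,0,.05,.2,.012),box(*sp,0,.022,.13,.022)]
np.save("pose.npy",[S,ba,sp])
out=[]
for n,(x0,y0,x1,y1) in(("top",(170,165,480,310)),("side",(190,160,400,380))):
    a=cv2.imread(f"pics/{n}0.png");k=2.5 if n=="top" else 2.5
    M=cv2.resize(a[y0:y1,x0:x1],None,fx=k,fy=k,interpolation=3)
    for b in B:
        q=((proj(n,b)-(x0,y0)+.5)*k-.5)
        cv2.polylines(M,[np.round(q[4:]*8).astype(int)],True,(0,0,255),1,16,3)
        if n=="side": cv2.polylines(M,[np.round(q[:4]*8).astype(int)],True,(255,0,255),1,16,3)
    cv2.imwrite(f"pics/ov_{n}.png",M)
    print(M.shape)
print("dest",L(0,.065))
E
```

```text
[ 0.46872979 -0.323155    0.20619098] 0.0007206223173530923 [ 0.58756044  0.23717758 -1.64001177] 0.0016760128333664914 [ 0.43970037 -0.09095379  0.20685353] 0.0012210019795952376
(362, 775, 3)
(550, 525, 3)
dest (np.float64(0.4554221366240169), np.float64(-0.25953183545171743))
```

View pics/ov_top.png

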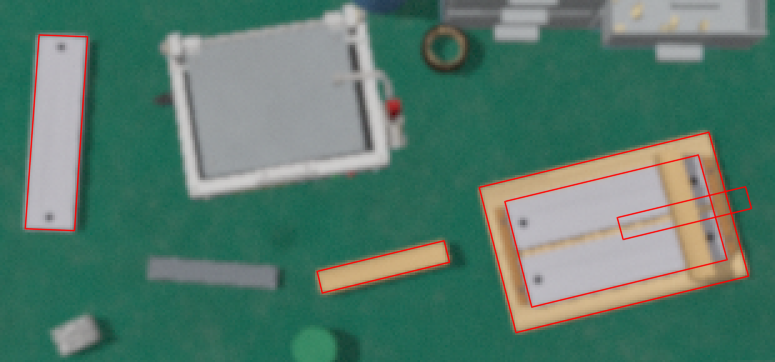

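View pics/ov_side.png

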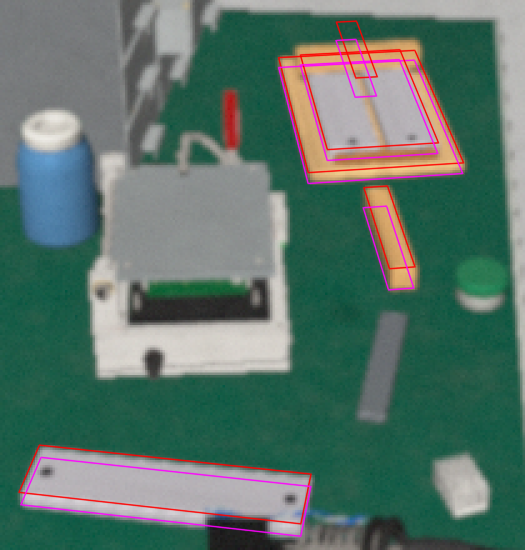

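Both overlays line up within 1–2 px; the laid stick outline is drawn at the wrong yaw, but that's only my drawing. I'll now compute the move numbers.

```bash
cat > mv.py <<'E'
from h import *
# waypoints: x,y,z,yaw_deg of tool y ; prints shares for successive calls (0.8 m, 60deg), assuming each is reached
def yaw_of(R): return np.degrees(np.arctan2(R[1,1],R[0,1]))
def chain(W):
    s=status.state(); R=cv2.Rodrigues(s["tcp_rot"])[0]; p=s["tool_pos"]
    print("t",round(s["time_s"],2),"p",p.round(4),"yaw",yaw_of(R).round(2),"tilt",(R[:2,2]).round(4),"F",s["force"].round(1),"open",round(s["opening"],4),"j7",s["joints"][6].round(2))
    for w in W:
        w=np.array(w,float); d=R.T@(w[:3]-p); t=-(((w[3]-yaw_of(R))+180)%360-180)
        print(w.round(3),"->",(d/.8).round(4),(t/60).round(4),"mm",round(np.linalg.norm(d)*1000),"deg",round(t,1))
        R=R@cv2.Rodrigues(np.array([0,0,np.radians(t)]))[0]; p=w[:3]
E
python3 - <<'E'
from mv import *
S,b,s=np.load("pose.npy")
# laid stick: top centre from crop ends
P=back("top",(np.array([(467,72),(533,323)])+.5)/5-.5+(345,212),.046)
c,si=np.cos(S[2]),np.sin(S[2]); Rm=np.array([[c,si],[-si,c]])
print("laid ends in stack frame",((P[:,:2]-S[:2])@Rm.T).round(4))
chain([(.36,.45,.3,50),(.49,.18,.25,25),(*s[:2]+[.02,.09],.15,11.85),(*s[:2],.06,11.85),(*s[:2],.004,11.85)])
E
```

```text
laid ends in stack frame [[ 0.0597 -0.0678]
 [-0.067  -0.0667]]
t 0.1 p [0.1589 0.6556 0.2305] yaw 76.38 tilt [-0.0003 -0.0015] F [ 0.3  0.4 -0.1] open 0.0855 j7 -0.06
[ 0.36  0.45  0.3  50.  ] -> [-0.3049 -0.1907 -0.0865] 0.4397 mm 296 deg 26.4
[ 0.49  0.18  0.25 25.  ] -> [-0.3414 -0.154   0.063 ] 0.4167 mm 304 deg 25.0
[ 4.600e-01 -1.000e-03  1.500e-01  1.185e+01] -> [-0.1888 -0.1298  0.1253] 0.2192 mm 209 deg 13.1
[ 0.44  -0.091  0.06  11.85 ] -> [-0.1048 -0.0475  0.1127] 0.0 mm 129 deg 0.0
[ 4.400e-01 -9.100e-02  4.000e-03  1.185e+01] -> [0.0001 0.     0.07  ] 0.0 mm 56 deg 0.0
```

Request:
drive_tool(plan=[-0.3049, -0.1907, -0.0865, 0.44, -0.3049, -0.1907, -0.0865, 0.44, -0.3049, -0.1907, -0.0865, 0.44, -0.3049, -0.1907, -0.0865, 0.44, -0.3049, -0.1907, -0.0865, 0.44], grip=-1, force=40)

```text
time_s: 0.72
tool_pos: [0.3621, 0.4478, 0.3011]
tcp_rot: [1.078, 2.95, -0.0]
force: [1.5, 1.7, 0.1]
opening: 0.0852
gripper_force: 0.0
```

Request:
drive_tool(plan=[-0.3414, -0.154, 0.063, 0.4167, -0.3414, -0.154, 0.063, 0.4167, -0.3414, -0.154, 0.063, 0.4167, -0.3414, -0.154, 0.063, 0.4167, -0.3414, -0.154, 0.063, 0.4167])

```text
time_s: 1.35
tool_pos: [0.4905, 0.178, 0.2497]
tcp_rot: [1.69, 2.648, -0.001]
force: [0.8, 0.3, 0.1]
opening: 0.0851
gripper_force: 0.0
```

Request:
drive_tool(plan=[-0.1888, -0.1298, 0.1253, 0.2192, -0.1888, -0.1298, 0.1253, 0.2192, -0.1888, -0.1298, 0.1253, 0.2192, -0.1888, -0.1298, 0.1253, 0.2192, -0.1888, -0.1298, 0.1253, 0.2192])

```text
time_s: 1.98
tool_pos: [0.4588, -0.002, 0.1492]
tcp_rot: [-1.984, -2.434, 0.003]
force: [0.5, 0.3, -0.4]
opening: 0.0855
gripper_force: 0.0
```

```bash
python3 - <<'E'
from mv import *
S,b,s=np.load("pose.npy")
chain([(*s[:2],.06,11.85),(*s[:2],.004,11.85)])
E
```

```text
t 1.98 p [ 0.4588 -0.002   0.1492] yaw 11.63 tilt [-0.0019 -0.0006] F [ 0.5  0.3 -0.4] open 0.0855 j7 0.37
[ 0.44  -0.091  0.06  11.85 ] -> [-0.1041 -0.0455  0.1117] -0.0037 mm 127 deg -0.2
[ 4.400e-01 -9.100e-02  4.000e-03  1.185e+01] -> [0.     0.0001 0.07  ] 0.0 mm 56 deg 0.0
```

Request:
drive_tool(plan=[-0.1048, -0.0475, 0.1127, 0, -0.1048, -0.0475, 0.1127, 0, -0.1048, -0.0475, 0.1127, 0, -0.1048, -0.0475, 0.1127, 0, -0.1048, -0.0475, 0.1127, 0])

```text
time_s: 2.6
tool_pos: [0.4409, -0.0887, 0.0605]
tcp_rot: [1.977, 2.44, 0.002]
force: [-0.0, 0.1, -0.6]
opening: 0.0856
gripper_force: 0.0
```

Request:
drive_tool(plan=[0, 0, 0.03, 0, 0, 0, 0.05, 0, 0, 0, 0.07, 0, 0, 0, 0.07, 0, 0, 0, 0.07, 0])

```text
time_s: 3.22
tool_pos: [0.4404, -0.0896, 0.0045]
tcp_rot: [1.979, 2.439, 0.001]
force: [-0.3, -0.0, -0.3]
opening: 0.0857
gripper_force: 0.0
```

Request:
drive_tool(plan=[0, 0, 0, 0, 0, 0, 0, 0, 0, 0, 0, 0, 0, 0, 0, 0, 0, 0, 0, 0], grip=1)

```text
time_s: 3.85
tool_pos: [0.4398, -0.0903, 0.004]
tcp_rot: [1.981, 2.438, 0.0]
force: [-0.4, 0.7, 6.3]
opening: 0.021
gripper_force: 39.4
```

Request:
drive_tool(plan=[0, 0, 0, 0, 0, 0, 0, 0, 0, 0, 0, 0])

```text
time_s: 4.22
tool_pos: [0.4398, -0.0903, 0.004]
tcp_rot: [1.981, 2.438, 0.001]
force: [0.2, 1.0, 5.7]
opening: 0.021
gripper_force: 39.4
```

```bash
python3 - <<'E'
from mv import *
chain([(.4398,-.0903,.13,11.85),(.4500,-.20,.13,-33),(.4554,-.2595,.09,-78.2),(.4554,-.2595,.0285,-78.2)])
E
```

```text
t 4.22 p [ 0.4398 -0.0903  0.004 ] yaw 11.82 tilt [0.0004 0.0001] F [0.2 1.  5.7] open 0.021 j7 0.71
[ 0.44 -0.09  0.13 11.85] -> [ 0.000e+00  1.000e-04 -1.575e-01] -0.0005 mm 126 deg -0.0
[  0.45  -0.2    0.13 -33.  ] -> [-0.1368 -0.0157 -0.    ] 0.7475 mm 110 deg 44.9
[  0.455  -0.26    0.09  -78.2  ] -> [-0.0587  0.0462  0.05  ] 0.7533 mm 72 deg 45.2
[ 4.55e-01 -2.60e-01  2.80e-02 -7.82e+01] -> [-0.     -0.      0.0769] 0.0 mm 61 deg 0.0
```

Request:
drive_tool(plan=[0, 0, -0.04, 0, 0, 0, -0.1, 0, 0, 0, -0.1575, 0, 0, 0, -0.1575, 0, 0, 0, -0.1575, 0])

```text
time_s: 4.85
tool_pos: [0.4394, -0.09, 0.1295]
tcp_rot: [-1.98, -2.439, -0.0]
force: [0.3, 0.2, -0.3]
opening: 0.0214
gripper_force: 39.5
```

Request:
drive_tool(plan=[-0.1368, -0.0157, 0, 0.7475, -0.1368, -0.0157, 0, 0.7475, -0.1368, -0.0157, 0, 0.7475, -0.1368, -0.0157, 0, 0.7475, -0.1368, -0.0157, 0, 0.7475])

```text
time_s: 5.48
tool_pos: [0.4489, -0.1999, 0.1283]
tcp_rot: [-2.761, -1.496, 0.004]
force: [1.0, -0.1, -0.6]
opening: 0.021
gripper_force: 39.4
```

Request:
drive_tool(plan=[-0.0587, 0.0462, 0, 0.7533, -0.0587, 0.0462, 0, 0.7533, -0.0587, 0.0462, 0.0, 0.7533, -0.0587, 0.0462, 0.05, 0.7533, -0.0587, 0.0462, 0.05, 0.7533])

```text
time_s: 6.1
tool_pos: [0.4534, -0.2582, 0.0872]
tcp_rot: [-3.122, -0.325, 0.008]
force: [-0.6, 0.0, -0.9]
opening: 0.0212
gripper_force: 39.5
```

Request:
drive_tool(plan=[0, 0, 0, 0, 0, 0, 0, 0])

```text
time_s: 6.35
tool_pos: [0.4556, -0.2599, 0.0907]
tcp_rot: [3.124, 0.327, 0.002]
force: [-0.4, -0.1, -0.2]
opening: 0.0211
gripper_force: 39.5
```

```bash
python3 - <<'E'
from mv import *
cv2.imwrite("pics/t2.png",eyes.capture("side")[150:270,260:420,::-1].repeat(4,0).repeat(4,1))
chain([(.4554,-.2595,.032,-78.2),(.4554,-.2595,.0285,-78.2)])
E
```

```text
t 6.4 p [ 0.4556 -0.2599  0.0907] yaw -78.09 tilt [ 0.0015 -0.0005] F [-0.1 -0.1 -0.9] open 0.0212 j7 -0.21
[ 4.55e-01 -2.60e-01  3.20e-02 -7.82e+01] -> [-0.0002 -0.0006  0.0734] 0.0019 mm 59 deg 0.1
[ 4.55e-01 -2.60e-01  2.80e-02 -7.82e+01] -> [-0.     -0.      0.0044] 0.0 mm 3 deg 0.0
```

View pics/t2.png

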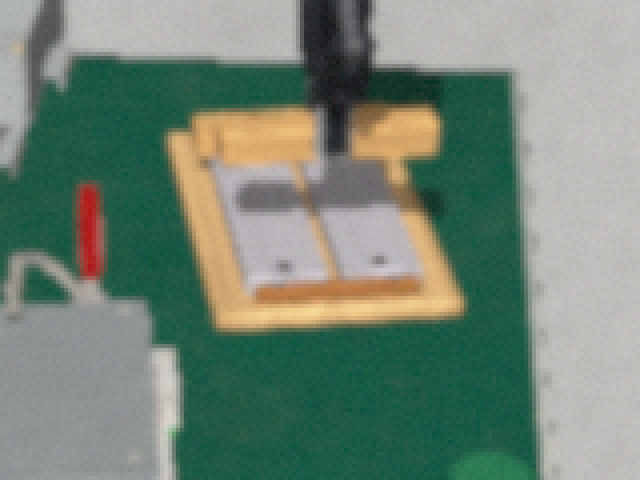

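The spare is held level above the stack, with its shadow on the bars, so I'll lower it.

Request:
drive_tool(plan=[-0.0002, -0.0006, 0.03, 0.0019, -0.0002, -0.0006, 0.06, 0.0019, -0.0002, -0.0006, 0.068, 0.0019, -0.0002, -0.0006, 0.0735, 0.0019, -0.0002, -0.0006, 0.0735, 0.0019])

```text
time_s: 7.02
tool_pos: [0.4552, -0.2593, 0.0314]
tcp_rot: [3.125, 0.319, 0.001]
force: [-1.0, 0.7, 0.3]
opening: 0.0209
gripper_force: 39.5
```

Request:
drive_tool(plan=[0, 0, 0.002, 0, 0, 0, 0.004, 0, 0, 0, 0.0045, 0, 0, 0, 0.0045, 0])

```text
time_s: 7.52
tool_pos: [0.4552, -0.2591, 0.028]
tcp_rot: [-3.125, -0.319, -0.002]
force: [-0.5, 1.6, 8.8]
opening: 0.021
gripper_force: 40.8
```

```bash
python3 - <<'E'
from mv import *
chain([(.4554,-.2595,.0285,-78.2)])
E
```

```text
t 7.53 p [ 0.4552 -0.2591  0.028 ] yaw -78.34 tilt [0.001  0.0001] F [-0.5  1.6  8.8] open 0.021 j7 -0.12
[ 4.55e-01 -2.60e-01  2.80e-02 -7.82e+01] -> [ 0.0002  0.0005 -0.0006] -0.0023 mm 1 deg -0.1
```

Request:
drive_tool(plan=[0, 0, 0, 0, 0, 0, 0, 0, 0, 0, 0, 0, 0, 0, 0, 0], grip=-0.2)

```text
time_s: 8.02
tool_pos: [0.4549, -0.2591, 0.0272]
tcp_rot: [3.125, 0.319, -0.0]
force: [-0.6, 0.1, -0.7]
opening: 0.0511
gripper_force: 0.0
```

Request:
drive_tool(plan=[0, 0, -0.03, 0, 0, 0, -0.1, 0, 0, 0, -0.17, 0, 0, 0, -0.24, 0, 0, 0, -0.31, 0])

```text
time_s: 8.65
tool_pos: [0.4546, -0.2589, 0.2771]
tcp_rot: [-3.125, -0.319, 0.0]
force: [1.3, 0.1, 0.3]
opening: 0.0514
gripper_force: 0.0
```

```bash
python3 - <<'E'
from mv import *
S,b,s=np.load("pose.npy")
chain([(.52,-.05,.28,-50),(.56,.15,.26,0),(*b[:2],.2,50),(*b[:2],.07,86.03),(*b[:2],.002,86.03)])
E
```

```text
t 8.65 p [ 0.4546 -0.2589  0.2771] yaw -78.35 tilt [-0.0002 -0.    ] F [1.3 0.1 0.3] open 0.0514 j7 -0.44
[  0.52  -0.05   0.28 -50.  ] -> [ 0.1328 -0.2392 -0.0036] -0.4725 mm 219 deg -28.4
[0.56 0.15 0.26 0.  ] -> [ 0.199  -0.1594  0.025 ] -0.8333 mm 205 deg -50.0
[ 0.588  0.237  0.2   50.   ] -> [0.109  0.0345 0.075 ] -0.8333 mm 109 deg -50.0
[5.880e-01 2.370e-01 7.000e-02 8.603e+01] -> [-0.      0.      0.1625] -0.6005 mm 130 deg -36.0
[5.880e-01 2.370e-01 2.000e-03 8.603e+01] -> [-0.     0.     0.085] -0.0 mm 68 deg -0.0
```

Request:
drive_tool(plan=[0.1328, -0.2392, -0.0036, -0.4725, 0.1328, -0.2392, -0.0036, -0.4725, 0.1328, -0.2392, -0.0036, -0.4725, 0.1328, -0.2392, -0.0036, -0.4725, 0.1328, -0.2392, -0.0036, -0.4725], grip=-1)

```text
time_s: 9.28
tool_pos: [0.5208, -0.0471, 0.2777]
tcp_rot: [-2.949, -1.082, 0.001]
force: [-0.3, -1.4, 0.9]
opening: 0.0856
gripper_force: 0.0
```

Request:
drive_tool(plan=[0.199, -0.1594, 0.025, -0.8333, 0.199, -0.1594, 0.025, -0.8333, 0.199, -0.1594, 0.025, -0.8333, 0.199, -0.1594, 0.025, -0.8333, 0.199, -0.1594, 0.025, -0.8333])

```text
time_s: 9.9
tool_pos: [0.5602, 0.1506, 0.2575]
tcp_rot: [-2.214, -2.229, 0.002]
force: [-0.2, -1.0, 1.0]
opening: 0.0858
gripper_force: 0.0
```

Request:
drive_tool(plan=[0.109, 0.0345, 0, -0.8333, 0.109, 0.0345, 0, -0.8333, 0.109, 0.0345, 0, -0.8333, 0.109, 0.0345, 0.075, -0.8333, 0.109, 0.0345, 0.075, -0.8333])

```text
time_s: 10.52
tool_pos: [0.5856, 0.2347, 0.1939]
tcp_rot: [-1.068, -2.949, 0.009]
force: [0.1, 0.3, 0.5]
opening: 0.0851
gripper_force: 0.0
```

Request:
drive_tool(plan=[0, 0, 0, -0.6, 0, 0, 0, -0.6, 0, 0, 0.05, -0.6, 0, 0, 0.1, -0.6, 0, 0, 0.16, -0.6])

```text
time_s: 11.15
tool_pos: [0.5889, 0.2352, 0.0697]
tcp_rot: [0.111, 3.138, 0.0]
force: [0.4, 1.1, -0.6]
opening: 0.0851
gripper_force: 0.0
```

Request:
drive_tool(plan=[0, 0, 0, 0, 0, 0, 0, 0])

```text
time_s: 11.4
tool_pos: [0.5889, 0.2363, 0.0717]
tcp_rot: [0.111, 3.138, -0.0]
force: [0.6, 0.3, 0.6]
opening: 0.0852
gripper_force: 0.0
```

```bash
python3 - <<'E'
from mv import *
S,b,s=np.load("pose.npy")
cv2.imwrite("pics/t3.png",eyes.capture("top")[150:310,170:480,::-1].repeat(2,0).repeat(2,1))
chain([(*b[:2],.002,86.03)])
E
```

```text
t 11.45 p [0.5893 0.2368 0.0723] yaw 85.95 tilt [0.0028 0.0007] F [-0.2  1.   0.7] open 0.0857 j7 1.16
[5.880e-01 2.370e-01 2.000e-03 8.603e+01] -> [0.0024 0.0003 0.0878] -0.0013 mm 70 deg -0.1
```

View pics/t3.png

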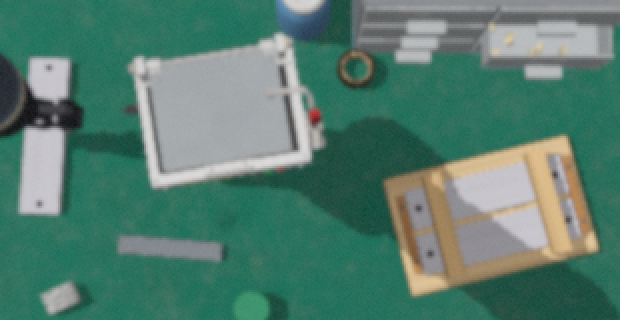

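The spare now lies across the bars parallel to the laid stick, and the gripper straddles the middle of the bar. I'll lower and grip.

Request:
drive_tool(plan=[0.002, 0, 0.03, 0, 0.002, 0, 0.06, 0, 0.002, 0, 0.08, 0, 0.002, 0, 0.0875, 0, 0.002, 0, 0.0875, 0])

```text
time_s: 12.08
tool_pos: [0.5866, 0.2372, 0.0006]
tcp_rot: [0.11, 3.139, 0.0]
force: [-0.1, -0.8, 0.1]
opening: 0.0851
gripper_force: 0.0
```

Request:
drive_tool(plan=[0, 0, 0, 0, 0, 0, 0, 0, 0, 0, 0, 0, 0, 0, 0, 0, 0, 0, 0, 0], grip=1, force=80)

```text
time_s: 12.7
tool_pos: [0.5868, 0.2377, 0.0015]
tcp_rot: [0.109, 3.138, 0.002]
force: [-1.7, 0.0, 9.8]
opening: 0.0477
gripper_force: 82.4
```

```bash
python3 - <<'E'
from mv import *
chain([])
E
```

```text
t 12.7 p [0.5868 0.2377 0.0015] yaw 86.01 tilt [0.0015 0.0011] F [-1.7  0.   9.8] open 0.0477 j7 1.17
```

Request:
drive_tool(plan=[0, 0, -0.04, 0, 0, 0, -0.11, 0, 0, 0, -0.18, 0, 0, 0, -0.25, 0, 0, 0, -0.32, 0])

```text
time_s: 13.32
tool_pos: [0.5856, 0.2368, 0.258]
tcp_rot: [-0.109, -3.139, 0.001]
force: [0.4, 1.2, -3.0]
opening: 0.0473
gripper_force: 84.6
```

Request:
drive_tool(plan=[0, 0, -0.028, 0, 0, 0, -0.028, 0])

```text
time_s: 13.58
tool_pos: [0.5867, 0.2372, 0.2802]
tcp_rot: [0.11, 3.137, 0.002]
force: [0.2, -0.2, -3.6]
opening: 0.0476
gripper_force: 84.7
```

```bash
python3 - <<'E'
from mv import *
S,b,s=np.load("pose.npy")
chain([(.56,-.02,.28,60),(.48,-.25,.28,25),(*S[:2],.20,11.81),(*S[:2],.07,11.81)])
E
```

```text
t 13.57 p [0.5867 0.2372 0.2802] yaw 86.0 tilt [0.0028 0.0013] F [ 0.2 -0.2 -3.6] open 0.0476 j7 1.12
[ 5.6e-01 -2.0e-02  2.8e-01  6.0e+01] -> [ 1.090e-02 -3.231e-01 -3.000e-04] 0.4333 mm 259 deg 26.0
[ 0.48 -0.25  0.28 25.  ] -> [-0.0571 -0.299  -0.0007] 0.5833 mm 244 deg 35.0
[ 0.469 -0.323  0.2   11.81 ] -> [-0.0769 -0.0517  0.0998] 0.2198 mm 109 deg 13.2
[ 0.469 -0.323  0.07  11.81 ] -> [-1.000e-04 -5.000e-04  1.625e-01] -0.0 mm 130 deg -0.0
```

Request:
drive_tool(plan=[0.0022, -0.0646, 0, 0.0867, 0.0044, -0.1292, 0, 0.1733, 0.0065, -0.194, 0, 0.26, 0.0087, -0.258, 0, 0.3467, 0.0109, -0.3231, 0, 0.4333])

```text
time_s: 14.2
tool_pos: [0.5581, -0.0216, 0.2766]
tcp_rot: [-0.816, -3.031, 0.002]
force: [1.6, -0.1, -3.5]
opening: 0.0473
gripper_force: 84.6
```

Request:
drive_tool(plan=[-0.0114, -0.0598, 0, 0.1167, -0.0228, -0.1196, 0, 0.2333, -0.0343, -0.1794, 0, 0.35, -0.0457, -0.2392, 0, 0.4667, -0.0571, -0.299, 0, 0.5833])

```text
time_s: 14.82
tool_pos: [0.4779, -0.2509, 0.2767]
tcp_rot: [-1.691, -2.644, 0.001]
force: [1.0, -0.0, -3.5]
opening: 0.0477
gripper_force: 84.6
```

Request:
drive_tool(plan=[-0.02, -0.013, 0, 0.055, -0.04, -0.026, 0, 0.11, -0.06, -0.04, 0.03, 0.165, -0.0769, -0.0517, 0.07, 0.22, -0.0769, -0.0517, 0.1, 0.22])

```text
time_s: 15.45
tool_pos: [0.4677, -0.3237, 0.1965]
tcp_rot: [-1.982, -2.435, 0.001]
force: [-0.2, 0.9, -3.5]
opening: 0.0473
gripper_force: 84.6
```

Request:
drive_tool(plan=[0, 0, 0.05, 0, 0, 0, 0.1, 0, 0, 0, 0.1375, 0, 0, 0, 0.1375, 0, 0, 0, 0.1375, 0])

```text
time_s: 16.08
tool_pos: [0.4687, -0.3235, 0.0893]
tcp_rot: [1.98, 2.438, 0.0]
force: [0.3, 0.4, -2.8]
opening: 0.0473
gripper_force: 84.6
```

```bash
python3 - <<'E'
from mv import *
S,b,s=np.load("pose.npy")
cv2.imwrite("pics/t4.png",eyes.capture("side")[150:270,260:420,::-1].repeat(4,0).repeat(4,1))
chain([(*S[:2],.052,11.81),(*S[:2],.0472,11.81)])
E
```

```text
t 16.12 p [ 0.4689 -0.3237  0.0897] yaw 11.83 tilt [ 0.0015 -0.0009] F [ 0.1 -0.5 -3.4] open 0.0479 j7 1.15
[ 0.469 -0.323  0.052 11.81 ] -> [ 0.0008 -0.0001  0.0471] 0.0003 mm 38 deg 0.0
[ 0.469 -0.323  0.047 11.81 ] -> [ 0.    -0.     0.006] -0.0 mm 5 deg -0.0
```

View pics/t4.png

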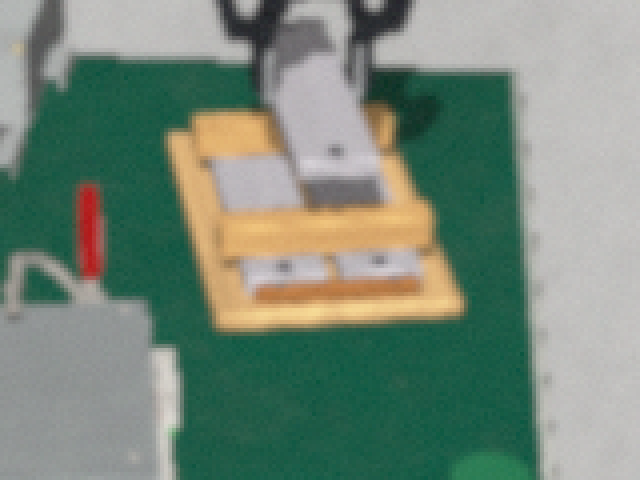

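The bar hovers lengthwise over the two sticks, so I'll set it down.

Request:
drive_tool(plan=[0.0008, 0, 0.02, 0, 0.0008, 0, 0.036, 0, 0.0008, 0, 0.043, 0, 0.0008, 0, 0.047, 0, 0.0008, 0, 0.047, 0])

```text
time_s: 16.75
tool_pos: [0.4678, -0.3228, 0.0508]
tcp_rot: [-1.981, -2.438, 0.0]
force: [0.5, -0.5, -3.0]
opening: 0.0475
gripper_force: 84.5
```

Request:
drive_tool(plan=[0, 0, 0.002, 0, 0, 0, 0.004, 0, 0, 0, 0.005, 0, 0, 0, 0.0055, 0, 0, 0, 0.0055, 0])

```text
time_s: 17.38
tool_pos: [0.468, -0.3228, 0.0475]
tcp_rot: [1.981, 2.437, 0.001]
force: [-2.7, 2.8, 8.8]
opening: 0.0472
gripper_force: 86.0
```

```bash
python3 - <<'E'
from mv import *
S,b,s=np.load("pose.npy")
chain([(*S[:2],.0472,11.81)])
E
```

```text
t 17.38 p [ 0.468  -0.3228  0.0475] yaw 11.8 tilt [0.001 0.   ] F [-2.7  2.8  8.8] open 0.0472 j7 1.18
[ 0.469 -0.323  0.047 11.81 ] -> [-0.0006  0.0008  0.0004] -0.0001 mm 1 deg -0.0
```

Contact is at the expected height, so I'll release and retreat.

Request:
drive_tool(plan=[0, 0, 0, 0, 0, 0, 0, 0, 0, 0, 0, 0, 0, 0, 0, 0, 0, 0, 0, 0], grip=-1)

```text
time_s: 18.0
tool_pos: [0.4679, -0.3227, 0.0465]
tcp_rot: [1.981, 2.438, -0.0]
force: [0.9, -0.4, 0.4]
opening: 0.0853
gripper_force: 0.0
```

Request:
drive_tool(plan=[0, 0, -0.02, 0, 0, 0, -0.08, 0, 0, 0, -0.15, 0, 0, 0, -0.22, 0, 0, 0, -0.29, 0])

```text
time_s: 18.62
tool_pos: [0.4673, -0.3227, 0.2817]
tcp_rot: [1.981, 2.437, -0.0]
force: [1.3, 0.1, -1.1]
opening: 0.0852
gripper_force: 0.0
```

Request:
drive_tool(plan=[0.06, 0, 0, 0, 0.12, 0, 0, 0, 0.18, 0, 0, 0, 0.24, 0, 0, 0, 0.3, 0, 0, 0])

```text
time_s: 19.25
tool_pos: [0.4181, -0.0867, 0.2795]
tcp_rot: [1.981, 2.437, 0.002]
force: [1.2, 0.3, 0.4]
opening: 0.0855
gripper_force: 0.0
```

```bash
python3 - <<'E'
from mv import *
up=lambda a:cv2.resize(a,None,fx=4,fy=4,interpolation=3)
M=np.vstack([up(eyes.capture("top")[215:300,345:475]),up(eyes.capture("side")[173:238,290:420])])
S,b,s=np.load("pose.npy")
for n,o,dy in(("top",(345,215),0),("side",(290,173),340)):
    q=(proj(n,box(*S,.046,.05,.2,.012)[4:])-o+.5)*4-.5+(0,dy)
    cv2.polylines(M,[np.round(q).astype(int)],True,(255,0,0),1)
cv2.imwrite("pics/fin.png",M[:,:,::-1]); chain([])
E
```

```text
t 19.35 p [ 0.4177 -0.0833  0.2792] yaw 12.16 tilt [-0.0003  0.0026] F [-0.9  0.1  0.2] open 0.0856 j7 0.46
```

View pics/fin.png

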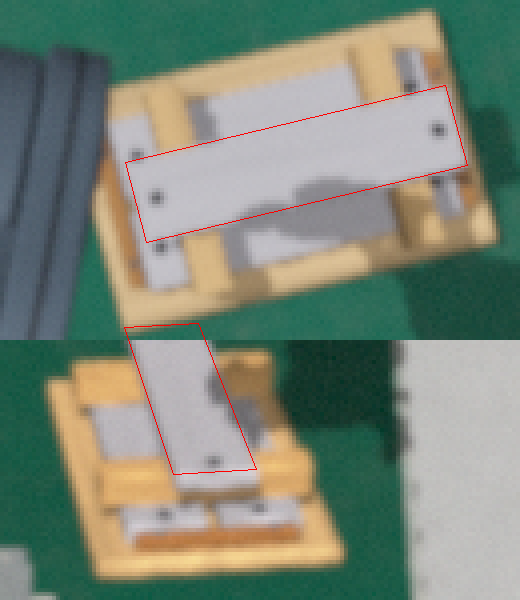

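The bar matches its target outline, centred, and it rests on both parallel sticks. The gripper is clear, so I'll hand in.

```bash
python3 -c "
from rig import job
print(job.close_job())"
```

```text
the job is handed in; nothing more can be done
None
```

The job is handed in at about 19 s: the matching stick lies across the bare end, parallel to the first, and the loose bar rests centred on both sticks, clear of the layer below.

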